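Cover the detector and hold the blue reference cell in the light path

TASK

Pick the flat orange disc off the bench and lay it over the round hole on top of the white detector so that it fully covers the hole, then let go of it. Then take the blue glass cell out of the rack, gripping it only by its two frosted white faces (never touch the clear coloured faces of any cell), and finish while holding it still and upright in the light beam about midway between the blue lamp and the white detector, clear faces square to the beam, the beam through the middle of the cell and nothing but your gripper carrying it. Leave the other two cells in the rack and everything else where it is.

Things in the scene. Friction and masses are not known exactly. Their poses are not given: they have to be found in the camera images.
- cover_center (a point): centre of the loose flat orange plastic disc, 46 mm in diameter, 7 mm thick, 25 g, lying flat on the bench; its z axis points up when flat; this point is 3.5 mm above its underside
- cover: the same orange disc; origin at the centre of its underside
- stand: fixed light-path stand: aluminium base 80 mm (its x) by 250 mm (its y), 12 mm thick; origin at the centre of its underside, z up. The beam runs along its y. Blue lamp housing at its -y end (100 mm high, fins to 108), white detector with a round hole in its top at its +y end (95 mm high), each 60 x 60 mm, centred at y = -90 and +90 mm; free gap 120 mm
- beam_mid (a point): middle of the light beam (a thin pale-yellow see-through line, nothing solid), midway between lamp and detector, 75 mm above the bench; same axes as the stand: the beam runs along y, z is up
- port (a point): centre of the round hole (27 mm across, 18 mm deep, red bottom) at the level of the detector's flat top, 95 mm above the bench; the disc lies flat on that top, its underside at this height
- rack: fixed grey rack, 55 mm (its x) by 185 mm (its y), 14 mm high, origin at the centre of its underside, with three square sockets in a row along its y at -60, 0 and +60 mm; socket floors 6 mm above the bench. One cell stands in each, in any order; cells' axes start parallel to the rack's
- cell_blue_center (a point): the blue glass cell: solid glass, 25 x 25 mm, 70 mm tall, 0.11 kg; this point is its centre, half-way up. z runs up its height. The two frosted white faces look along its own x (plus and minus; 4 mm plates, seen on top as two white strips), the two clear coloured faces along its own y, towards the neighbour cells. It stands 8 mm deep in a rack socket with 1 mm play each side. Which socket it is in varies
- cell_blue: the same blue cell; origin at the centre of its foot, axes as above
- cell_amber_center (a point): the amber (orange-yellow) glass cell, to be left alone; same size and axes as the blue one; this point is at its centre
- cell_green_center (a point): the green glass cell, to be left alone; same size and axes as the blue one; this point is at its centre
- cell_blue_glass: the clear blue glass core of the blue cell, which makes its two clear faces (0.5 mm back from the frosted plates' edges); origin at the centre of the cell's foot
- cell_amber_glass: the clear glass core of the amber cell, likewise
- cell_green_glass: the clear glass core of the green cell, likewise
- jar: bystander: brown glass jar with a blue cap, 56 mm across, 90 mm high; origin at the centre of its underside
- dish: bystander: round shut culture dish, 60 mm across, 13 mm high; origin at the centre of its underside
- mouse: bystander: white computer mouse, 100 x 58 x 29 mm; origin at the centre of its underside
- tipbox: bystander: blue and white pipette-tip box, 80 x 120 mm, 64 mm high; origin at the centre of its underside
- tuberack: bystander: white rack with five capped tubes, 60 x 160 mm, 77 mm high; origin at the centre of its underside

How it is judged:
By the outcome, as a careful person would: the job done as asked, in the order asked, and still so for the second after the job is handed in, while the arm keeps its last pose, push and grip.
It also fails if it takes over 61 s, if anything falls off the work surface, if the arm or the gripper's body presses on something with over 40 N, if the wrist force passes 120 N, or if a joint passes its speed limit or range.

ROBOT

A 6-joint arm with a two-finger parallel gripper is mounted at the origin on the work surface. World frame = base frame: x ahead of the robot, y to its left, z up, the work surface at z = 0. Lengths are in m, angles in rad, forces in N, time in s.
With the tool pointing down it reaches from about 0.375 to 0.975 m from the base axis. Payload 3.8 kg.
Tool frame: the origin (TCP) lies on the mounting face of the last link; the fingertips stand 173 mm ahead of it and the grasp point (between the pads) lies 155 mm ahead of it; z points along the fingers, y is the direction in which the jaws open and shut (so a half turn about z gives the same grasp; the last joint's range is limited). The gripper opens to 85 mm and grips with 20 to 120 N. Pads are 22 mm wide; open, the fingers measure 114 mm over their backs; the gripper's body (76 mm by 85 mm) begins 54 mm behind the grasp point. The pads swing forward as they close: fully open they stand 13 mm farther back than shut.
Start: joints at [-1.302, 0.264, 1.604, -0, 1.274, -0.037], TCP at [0.203, -0.644, 0.405] pointing down, gripper open.
Joint ranges: [-2.63, 2.63], [-0.94, 2.18], [0.31, 2.57], [-1.31, 4.45], [0, 2.66], [-2.55, 2.55]. Speed limits (rad/s): [2.57, 2.57, 3.14, 3.14, 3.14, 3.14].

INTERFACE

Orientations are given as a rotation vector (axis times angle).
In Python, from workcell import bot, imaging, order gives the robot as it stands. The module is installed in compiled form; this text tells all that it offers.
- The arm moves only by the shell command python3 -m creep 'ROWS' [OPENING] [FORCE]. ROWS is JSON, a list of rows, each an object with "slide": the shift along the tool's x, y, z each as a share of 25 mm, from -1 to 1, a list of three; "angular": the turn, a rotation vector about the tool's x, y, z each as a share of 4 degrees, from -1 to 1, a list of three. A call has 1 to 5 rows; each row shifts and turns the commanded pose from where the row before left it, along the tool's axes as they then stand; what a row does not reach is not made up. A row lasts 1/12 s, in which the tool goes at most 41.7 mm and 7.16 degrees, less where a joint would pass 70% of its speed; a pose out of reach is approached as far as the arm can. A call with a number of a shift or a turn outside -1 to 1 is refused whole. A call with a gripper value outside its range is refused whole. OPENING is the closure, from -1 (fully open) to 1 (shut), set as the call begins (- or left out, the last holds). The fingers move at their own pace and stop on an object; FORCE is the grip in N (left out, the last holds). Time passes only in rows, so rows that do not move let the fingers close. It gives the time, the measured TCP pose, the force and the opening at its end, in the units of the state.
- bot.read_state(): the state, without advancing time (a new reading comes with each control period).
- imaging.read_camera(name): name is "scene" or "top"; returns (picture, depth): 384x512x3 uint8, red, green, blue; 384x512 float32, m along the optical axis (not along the pixel's ray), 0 where there is no reading.
- imaging.camera_model(name): a dict with "fovy" (degrees; the focal length in pixels is half the picture's height over the tangent of half this angle, whatever the lens; pixels are square), "cx", "cy" (the principal point, pixels), "camera_from_world" (4x4, takes a point from world to camera coordinates). Camera axes: x right, y down, z forward; pixel columns grow to the right and rows downward; lengths in m; the calibration is good to about 2 mm. A picture is of the moment at which its call begins. camera_model takes no time and is no camera call.
- order.finish_job(): hands the job in, once; it reports no verdict.
The state is a dict: "time": time; "q": joint angles; "joint_vel": joint speeds; "joint_torque": joint torques, N m; "tool_pos": TCP position; "tcp_rot": TCP orientation; "wrist_force": force on the tool from outside, world axes, zero at the start; "torque": the same for the moment, N m; "width": opening from 0.0 (shut) to 1.0 (fully open).
Only numpy, scipy, OpenCV 4.12 (cv2) and the standard library are available. Lean on these libraries where they do the work, as an engineer would, in place of code of your own. Each camera call takes 0.05 s, during which the arm holds its last target.

## Working session

There is one attempt and no reset: what is moved stays moved. The work goes in short steps, Python scripts to look and compute and a shell command to move; the robot and the scene stay as the last step left them, time stands still between calls to the robot, and variables do not carry over. Pictures are saved under pics/ and viewed, and the job is handed in when it is done.

```bash
mkdir -p pics
cat > h.py <<'E'
import numpy as np,cv2
from workcell import bot,imaging,order
def cap(n,tag):
    p,d=imaging.read_camera(n); cv2.imwrite(f'pics/{tag}.png',cv2.cvtColor(p,cv2.COLOR_RGB2BGR)); np.savez(f'{tag}.npz',p=p,d=d); return p,d
def K(n):
    m=imaging.camera_model(n); f=192/np.tan(np.radians(m['fovy'])/2); return f,m['cx'],m['cy'],np.array(m['camera_from_world'])
def ray(n,u,v,z):
    f,cx,cy,T=K(n); R=T[:3,:3];o=-R.T@T[:3,3]; d=R.T@np.array([(u-cx)/f,(v-cy)/f,1]); return o+d*(z-o[2])/d[2]
def proj(n,P):
    f,cx,cy,T=K(n); c=T[:3,:3]@np.array(P)+T[:3,3]; return np.array([cx+f*c[0]/c[2],cy+f*c[1]/c[2]])
def cloud(n,d):
    f,cx,cy,T=K(n); v,u=np.mgrid[:384,:512]; X=np.stack([(u-cx)/f*d,(v-cy)/f*d,d],-1); return (X-T[:3,3])@T[:3,:3]
E
python3 - <<'E'
from h import *
for n in('scene','top'):
    cap(n,n+'0'); print(imaging.camera_model(n))
s=bot.read_state(); print(s)
E
```

```text
{'fovy': 53.17055130359296, 'cx': 252.8868117446685, 'cy': 190.70242507105715, 'camera_from_world': array([[ 0.67423267,  0.73849046, -0.00649268, -0.40188116],
       [ 0.53914088, -0.49819915, -0.67906165, -0.23054024],
       [-0.5047152 ,  0.45434507, -0.73405254,  1.40630528],
       [ 0.        ,  0.        ,  0.        ,  1.        ]])}
{'fovy': 44.08082122096974, 'cx': 256.9787726739321, 'cy': 188.61542367144557, 'camera_from_world': array([[ 0.00683074, -0.99994502,  0.00795622,  0.0199781 ],
       [-0.99912102, -0.00715375, -0.04130382,  0.52579557],
       [ 0.04135846, -0.00766709, -0.99911495,  1.40817814],
       [ 0.        ,  0.        ,  0.        ,  1.        ]])}
{'time': 0.1, 'q': array([-1.30192596e+00,  2.64674101e-01,  1.60524081e+00,  1.42184519e-05,
        1.27368980e+00, -3.69178124e-02]), 'joint_vel': array([-0.00195183, -0.00193714, -0.00068126,  0.00141607,  0.00025735,
        0.00051994]), 'joint_torque': array([ 1.80349809e-03, -5.16705036e+01, -3.68588018e+01,  5.01117177e-05,
        6.28197929e-03, -5.67797917e-05]), 'tool_pos': array([ 0.20311239, -0.64339283,  0.40348684]), 'tcp_rot': array([-3.10296844e+00, -4.78150623e-01,  3.44301887e-04]), 'wrist_force': array([ 0.54619749,  0.13321463, -0.11655904]), 'torque': array([ 0.03001428, -0.01803321,  0.02841147]), 'width': 1.0008448537380148}
```

View pics/scene0.png

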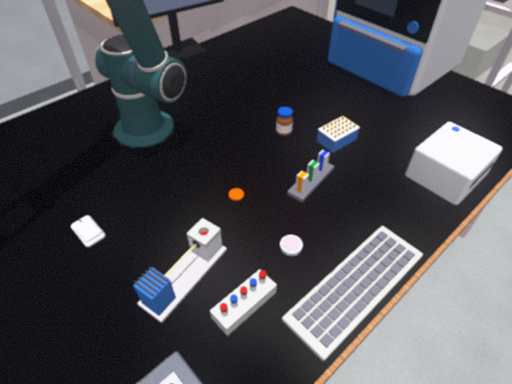

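View pics/top0.png

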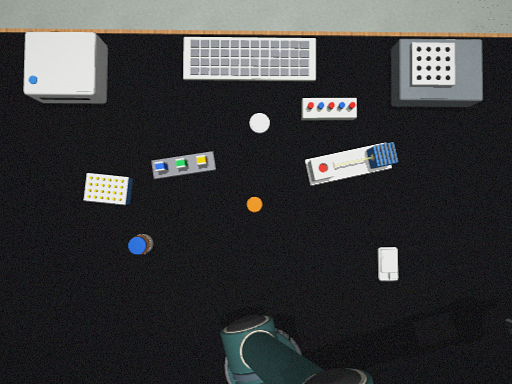

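The top view shows the disc at (254,204), the detector hole at (323,168), the lamp at (383,155) and the blue cell at the rack's left end (160,167), with green and amber next to it. Next I'll measure these.

Run:
```python
from h import *
def comps(n,lo,hi,box,amin=4):
    p=np.load(n+'0.npz')['p']; h=cv2.cvtColor(p,cv2.COLOR_RGB2HSV); m=cv2.inRange(h,lo,hi)
    M=np.zeros_like(m);x0,y0,x1,y1=box;M[y0:y1,x0:x1]=m[y0:y1,x0:x1]
    k,l,s,c=cv2.connectedComponentsWithStats(M); return [(s[i][4],s[i][:4],c[i]) for i in range(1,k) if s[i][4]>=amin]
def show(t,n,z,L):
    for a,b,c in L: print(t,n,a,b,c.round(1),ray(n,*c,z).round(4))
show('disc','top',.007,comps('top',(5,150,120),(20,255,255),(235,190,275,220)))
show('disc','scene',.007,comps('scene',(5,150,120),(20,255,255),(220,180,250,205)))
show('port','top',.077,comps('top',(0,150,80),(8,255,255),(305,150,340,185)))
show('port','scene',.077,comps('scene',(0,120,80),(8,255,255),(190,220,215,245)))
show('cells','top',.076,comps('top',(8,100,80),(125,255,255),(150,145,215,180)))
d=np.load('top0.npz')['d'];P=cloud('top',d)
print('lamp top',np.nanmax(P[140:170,365:400,2]))
def region(t,box,lo,hi):
    x0,y0,x1,y1=box;A=P[y0:y1,x0:x1].reshape(-1,3);A=A[(A[:,2]>lo)&(A[:,2]<hi)]
    r=cv2.minAreaRect((A[:,:2]*1000).astype(np.float32));print(t,len(A),r,A[:,2].mean())
region('detector',(300,135,345,195),.085,.105)
region('lamp',(350,135,405,180),.09,.12)
region('base',(300,135,405,195),.006,.125)
region('rack',(145,145,222,185),.008,.095)
region('rackcells',(145,145,222,185),.06,.095)
for b,t in(((150,155,170,178),'blue'),((172,152,190,175),'green'),((192,150,212,172),'amber')): region(t,b,.06,.09)
print(bot.read_state()['tcp_rot'])
import cv2
for n,b in(('top',(290,130,410,200)),('top',(145,145,222,185)),('scene',(125,210,235,320)),('scene',(280,145,340,205))):
    p=cv2.imread(f'pics/{n}0.png');x0,y0,x1,y1=b;c=p[y0:y1,x0:x1];s=min(780/c.shape[1],580/c.shape[0]);cv2.imwrite(f'pics/c_{n}_{x0}.png',cv2.resize(c,None,fx=s,fy=s,interpolation=cv2.INTER_CUBIC)); print(s)
```

```text
disc top 188 [247 197  16  15] [254.1 203.9] [0.48  0.032 0.007]
disc scene 161 [228 188  16  13] [235.7 193.7] [0.4832 0.0322 0.007 ]
port top 49 [319 164   8   8] [322.4 167.5] [ 0.5846 -0.1625  0.077 ]
port scene 22 [201 231   7   4] [203.7 232.5] [ 0.5801 -0.1558  0.077 ]
cells top 53 [197 157  10   6] [201.3 159.4] [0.6055 0.184  0.076 ]
cells top 49 [176 160  10   6] [180.1 162.4] [0.5963 0.2442 0.076 ]
cells top 71 [155 163  13   7] [161.1 165.8] [0.5861 0.2984 0.076 ]
lamp top 1.4284902570309774
detector 398 ((584.3956298828125, -160.67593383789062), (59.927364349365234, 62.72196960449219), 12.880631446838379) 0.09448016432583592
lamp 458 ((623.0940551757812, -333.9985656738281), (60.029361724853516, 64.08071899414062), 13.136799812316895) 0.1026344304995023
base 2401 ((600.8295288085938, -262.3982238769531), (178.29452514648438, 314.5995178222656), 0.3965212404727936) 0.050840548250499044
rack 1110 ((595.0518798828125, 258.49041748046875), (79.55592346191406, 209.18438720703125), 9.372157096862793) 0.029249064271794935
rackcells 252 ((596.3544311523438, 246.09378051757812), (26.018953323364258, 144.40232849121094), 9.472386360168457) 0.07446886567269237
blue 89 ((586.643310546875, 305.01409912109375), (25.71402359008789, 24.837566375732422), 9.868803977966309) 0.07378047423244444
green 83 ((596.3402099609375, 246.12762451171875), (26.066816329956055, 24.26529884338379), 9.121597290039062) 0.07459756823028636
amber 80 ((605.342041015625, 186.96498107910156), (24.44780921936035, 24.60721206665039), 10.041908264160156) 0.07510117224646444
[-3.10296844e+00 -4.78150623e-01  3.44301887e-04]
6.5
10.12987012987013
5.2727272727272725
9.666666666666666
```

View pics/c_top_290.png

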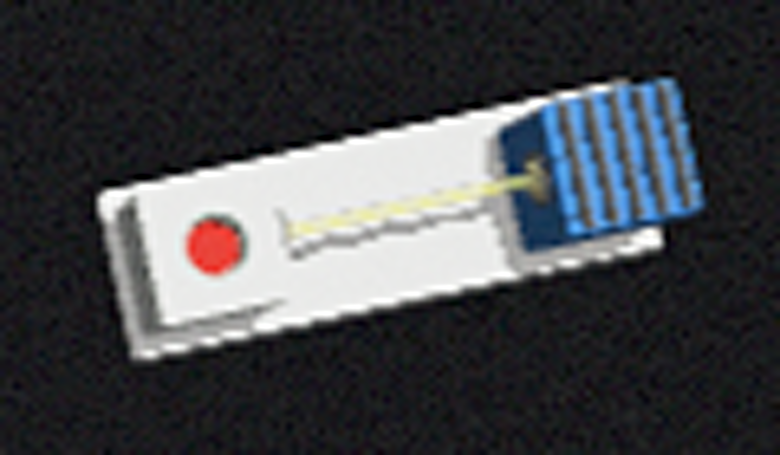

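View pics/c_top_145.png

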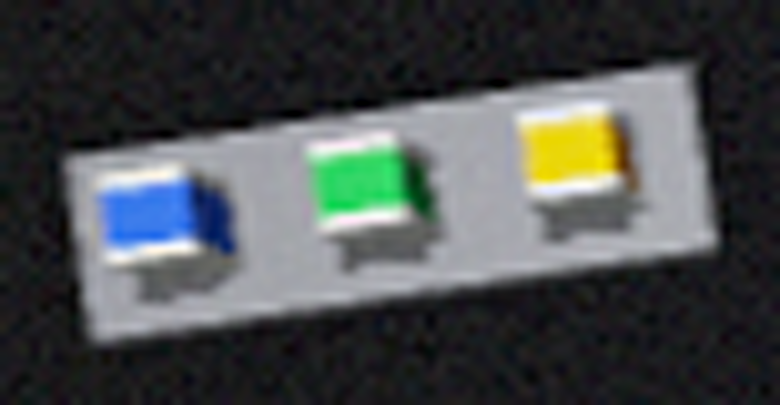

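View pics/c_scene_125.png

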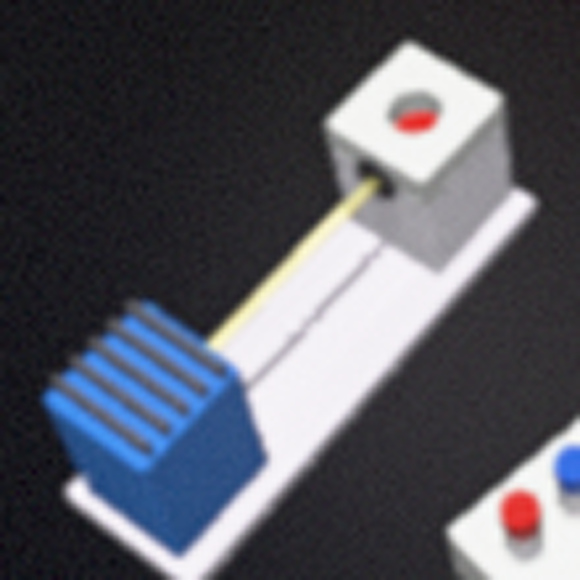

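View pics/c_scene_280.png

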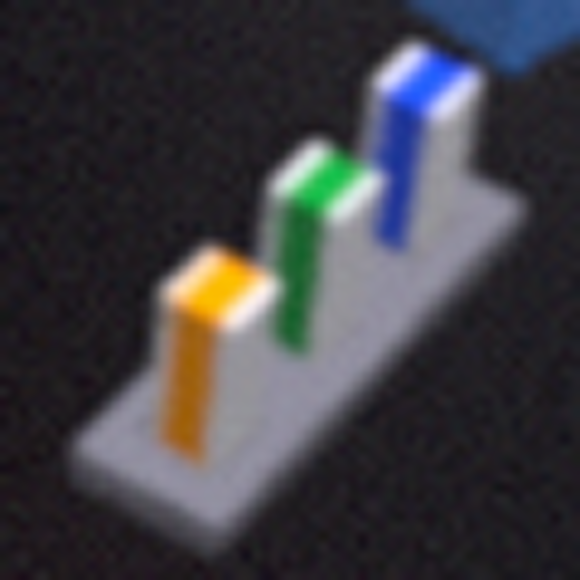

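```bash
cat > h2.py <<'E'
from h import *
from scipy.spatial.transform import Rotation as Ro
def st():
    s=bot.read_state(); R=Ro.from_rotvec(s['tcp_rot']).as_matrix()
    print('t',round(s['time'],2),'pos',(s['tool_pos']*1e3).round(1),'yaw',np.degrees(np.arctan2(R[1,0],R[0,0])).round(2),'tilt',np.degrees(np.arcsin(np.clip(R[:2,2],-1,1))).round(2),'F',s['wrist_force'].round(1),'w',round(s['width'],3)); return s,R
def to(x,y,z,yaw):
    s,R=st(); print('rows(25mm) xyz',((R.T@(np.array([x,y,z])-s['tool_pos']))/.025).round(2), 'rot/4deg', (Ro.from_matrix(R.T@Ro.from_matrix([[np.cos(a:=np.radians(yaw)),np.sin(a),0],[np.sin(a),-np.cos(a),0],[0,0,-1]]).as_matrix()).as_rotvec(degrees=True)/4).round(2))
E
python3 - <<'E'
from h import *
for P in((.5866,.305,.076),(.5844,-.1607,.095),(.6037,-.2473,.075)):
  print(P,proj('top',P),proj('scene',P))
# beam pixels
for n,b in(('top',(333,150,375,172)),('scene',(160,235,205,285))):
  p=np.load(n+'0.npz')['p'];h=cv2.cvtColor(p,cv2.COLOR_RGB2HSV);m=cv2.inRange(h,(22,35,140),(38,255,255));x0,y0,x1,y1=b
  v,u=np.nonzero(m[y0:y1,x0:x1]);u=u+x0;v=v+y0
  l=cv2.fitLine(np.c_[u,v].astype(np.float32),cv2.DIST_HUBER,0,.01,.01).ravel();print(n,len(u),u.min(),u.max())
  if n=='top' or 1:
    vx,vy,xx,yy=l; pts=[ray(n,q,yy+(q-xx)*vy/vx,.075) for q in(u.min(),u.max())];print(pts)
    a,c=pts;M=np.array([.6037,-.2473]);d=(c-a)[:2]/np.linalg.norm((c-a)[:2]);e=M-a[:2];print('offset mid from line mm',1e3*(d[0]*e[1]-d[1]*e[0]),'ang',np.degrees(np.arctan2(-d[0],d[1])))
E
R='{"slide":[1,0,0],"angular":[0,0,-1]}'; python3 -m creep '[{"slide":[1,0,0],"angular":[0,0,-1]},{"slide":[1,0,0],"angular":[0,0,-1]},{"slide":[1,0,0],"angular":[0,0,-1]},{"slide":[1,0,0],"angular":[0,0,-1]},{"slide":[1,0,0],"angular":[0,0,-1]}]' -1 30; python3 -c "from h2 import *;st()"
```

```text
(0.5866, 0.305, 0.076) [158.78002681 165.63771734] [323.11163495 152.80677999]
(0.5844, -0.1607, 0.095) [322.66711515 167.05255963] [202.522197   230.34530228]
(0.6037, -0.2473, 0.075) [351.81661456 161.17283588] [179.79999689 259.37501363]
top 70 334 372
[array([ 0.59173573, -0.19613867,  0.075     ]), array([ 0.61672512, -0.30533661,  0.075     ])]
offset mid from line mm 0.24980752111301505 ang -167.11010935564755
scene 104 165 195
[array([ 0.61387006, -0.29681329,  0.075     ]), array([ 0.59215503, -0.19288395,  0.075     ])]
offset mid from line mm -0.17155864511783983 ang 11.801616051178621
time: 0.52
tool_pos: [0.3163, -0.5896, 0.4039]
tcp_rot: [-2.972, -1.015, 0.0]
wrist_force: [0.2, 0.0, 0.2]
width: 0.997
t 0.52 pos [ 316.3 -589.6  403.9] yaw 37.7 tilt [-0.02  0.06] F [0.2 0.  0.2] w 0.997
```

```bash
python3 -m creep '[{"slide":[1,0,0],"angular":[0,0,-1]},{"slide":[1,0,0],"angular":[0,0,-1]},{"slide":[1,0,0],"angular":[0,0,-1]},{"slide":[1,0,0],"angular":[0,0,-1]},{"slide":[1,0,0],"angular":[0,0,-1]}]' >/dev/null
python3 -m creep '[{"slide":[1,0,0],"angular":[0,0,-1]},{"slide":[1,0,0],"angular":[0,0,-1]},{"slide":[1,0,0],"angular":[0,0,-1]},{"slide":[1,0,0],"angular":[0,0,-1]},{"slide":[1,0,0],"angular":[0,0,-1]}]' >/dev/null
python3 -m creep '[{"slide":[1,0,0],"angular":[0,0,-1]},{"slide":[1,0,0],"angular":[0,0,-1]},{"slide":[1,0,0],"angular":[0,0,-1]},{"slide":[1,0,0],"angular":[0,0,-1]},{"slide":[1,0,0],"angular":[0,0,-1]}]' >/dev/null
python3 -c "from h2 import *
to(.4815,.032,.26,102.5)"
```

```text
t 1.77 pos [ 463.8 -262.8  404.1] yaw 97.73 tilt [-0.04  0.04] F [ 0.4 -0.2  1.1] w 0.997
rows(25mm) xyz [11.58  2.29  5.77] rot/4deg [-0.01 -0.01 -1.19]
```

```bash
python3 -m creep '[{"slide":[1,0.2,0],"angular":[0,0,-1]},{"slide":[1,0.3,0.3],"angular":[0,0,-0.19]},{"slide":[1,0.2,0.4],"angular":[0,0,0]},{"slide":[1,0.2,0.4],"angular":[0,0,0]},{"slide":[1,0.2,0.4],"angular":[0,0,0]}]' -0.36 30 >/dev/null
python3 -m creep '[{"slide":[1,0.2,0.5],"angular":[0,0,0]},{"slide":[1,0.2,0.5],"angular":[0,0,0]},{"slide":[1,0.2,0.5],"angular":[0,0,0]},{"slide":[1,0.2,0.5],"angular":[0,0,0]},{"slide":[1,0.2,0.5],"angular":[0,0,0]}]' >/dev/null
python3 -c "from h2 import *
to(.4815,.032,.24,102.5)"
```

```text
t 2.6 pos [463.9  -7.5 303.8] yaw 102.27 tilt [-0.02  0.  ] F [0.6 0.4 0.1] w 0.683
rows(25mm) xyz [1.39 1.03 2.55] rot/4deg [-0.01 -0.   -0.06]
```

```bash
python3 -m creep '[{"slide":[0.6,0.5,1],"angular":[0,0,0]},{"slide":[0.6,0.4,1],"angular":[0,0,0]},{"slide":[0,0,0.5],"angular":[0,0,0]},{"slide":[0,0,0],"angular":[0,0,0]},{"slide":[0,0,0],"angular":[0,0,0]}]' >/dev/null
python3 -c "from h2 import *
to(.4815,.032,.20,102.5)
cap('scene','s1');cap('top','t1')
p=cv2.imread('pics/s1.png')[130:230,180:300];cv2.imwrite('pics/s1c.png',cv2.resize(p,None,fx=5.8,fy=5.8,interpolation=2))"
```

```text
t 3.02 pos [479.3  25.5 241.2] yaw 102.32 tilt [-0.18 -0.01] F [ 0.2 -0.1  0.2] w 0.684
rows(25mm) xyz [0.23 0.14 1.65] rot/4deg [-0.04 -0.01 -0.04]
```

View pics/s1c.png

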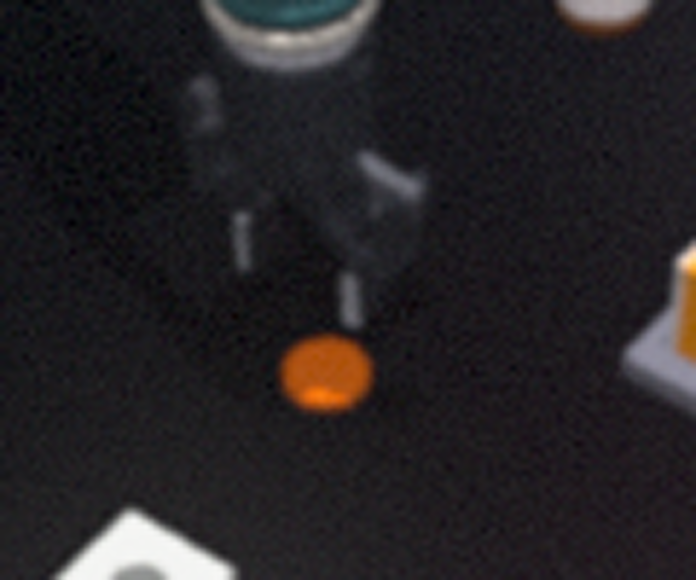

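```bash
python3 -m creep '[{"slide":[0.23,0.14,0.5],"angular":[0,0,0]},{"slide":[0,0,0.6],"angular":[0,0,0]},{"slide":[0,0,0.5],"angular":[0,0,0]},{"slide":[0,0,0],"angular":[0,0,0]},{"slide":[0,0,0],"angular":[0,0,0]}]' >/dev/null
python3 -c "from h2 import *
to(.4815,.032,.178,102.5)"
```

```text
t 3.53 pos [482.4  31.2 202.9] yaw 102.23 tilt [ 0.03 -0.  ] F [ 0.3 -0.4 -0.1] w 0.676
rows(25mm) xyz [ 0.04 -0.03  1.  ] rot/4deg [ 0.01  0.   -0.07]
```

```bash
python3 -m creep '[{"slide":[0,0,0.5],"angular":[0,0,0]},{"slide":[0,0,0.4],"angular":[0,0,0]},{"slide":[0,0,0],"angular":[0,0,0]},{"slide":[0,0,0],"angular":[0,0,0]}]' >/dev/null
python3 -c "from h2 import *
st()"
python3 -m creep '[{"slide":[0,0,0.12],"angular":[0,0,0]},{"slide":[0,0,0],"angular":[0,0,0]}]' | grep force
python3 -c "from h2 import *
st()"
python3 -m creep '[{"slide":[0,0,0.12],"angular":[0,0,0]},{"slide":[0,0,0],"angular":[0,0,0]}]' | grep force
python3 -c "from h2 import *
st()
cap('scene','s2')
p=cv2.imread('pics/s2.png')[130:230,180:300];cv2.imwrite('pics/s2c.png',cv2.resize(p,None,fx=5.8,fy=5.8,interpolation=2))"
```

```text
t 3.87 pos [482.2  31.5 179.8] yaw 102.26 tilt [-0.03  0.  ] F [ 0.3 -0.1  0.3] w 0.682
wrist_force: [-0.1, 0.5, 0.6]
t 4.03 pos [482.4  31.7 176.9] yaw 102.27 tilt [0.03 0.  ] F [-0.1  0.5  0.6] w 0.682
wrist_force: [-0.6, 0.5, -0.2]
t 4.2 pos [482.2  31.7 173.5] yaw 102.28 tilt [-0.01  0.  ] F [-0.6  0.5 -0.2] w 0.681
```

View pics/s2c.png

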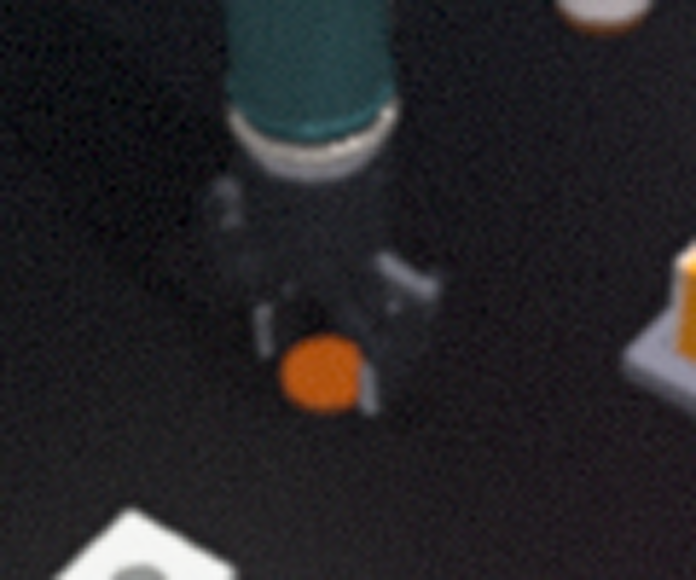

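```bash
python3 -m creep '[{"slide":[0,0,0.08],"angular":[0,0,0]},{"slide":[0,0,0],"angular":[0,0,0]}]' | grep force
python3 -m creep '[{"slide":[0,0,0.08],"angular":[0,0,0]},{"slide":[0,0,0],"angular":[0,0,0]}]' | grep -E "force|pos"
```

```text
wrist_force: [-0.5, -0.2, 0.4]
tool_pos: [0.4821, 0.0317, 0.1693]
wrist_force: [-0.1, 0.5, -0.8]
```

```bash
python3 -m creep '[{"slide":[0,0,-0.08],"angular":[0,0,0]},{"slide":[0,0,0],"angular":[0,0,0]}]' | grep -E "force|pos"
python3 -m creep '[{"slide":[0,0,0],"angular":[0,0,0]},{"slide":[0,0,0],"angular":[0,0,0]},{"slide":[0,0,0],"angular":[0,0,0]}]' -0.15 30 | grep -E "force|pos|width"
```

```text
tool_pos: [0.4824, 0.0317, 0.172]
wrist_force: [0.8, 0.0, -0.8]
tool_pos: [0.4823, 0.0317, 0.1718]
wrist_force: [-0.2, -0.2, -0.8]
width: 0.576
```

```bash
python3 -m creep '[{"slide":[0,0,0.08],"angular":[0,0,0]},{"slide":[0,0,0],"angular":[0,0,0]}]' | grep -E "force|pos"
python3 -m creep '[{"slide":[0,0,0.06],"angular":[0,0,0]},{"slide":[0,0,0],"angular":[0,0,0]}]' | grep -E "force|pos"
```

```text
tool_pos: [0.4827, 0.0317, 0.1705]
wrist_force: [-3.4, 0.3, 8.2]
tool_pos: [0.4828, 0.0317, 0.1705]
wrist_force: [-8.3, -0.3, 21.8]
```

```bash
python3 -m creep '[{"slide":[0,0,-0.16],"angular":[0,0,0]},{"slide":[0,0,0],"angular":[0,0,0]}]' | grep -E "force|pos"
python3 -m creep '[{"slide":[0,0,0],"angular":[0,0,0]},{"slide":[0,0,0],"angular":[0,0,0]},{"slide":[0,0,0],"angular":[0,0,0]},{"slide":[0,0,0],"angular":[0,0,0]}]' 1 30 | grep -E "force|pos|width"
python3 -m creep '[{"slide":[0,0,-0.3],"angular":[0,0,0]},{"slide":[0,0,-0.8],"angular":[0,0,0]},{"slide":[0,0,-1],"angular":[0,0,0]},{"slide":[0,0,-1],"angular":[0,0,0]},{"slide":[0,0,-1],"angular":[0,0,0]}]'  | grep -E "force|pos|width"
python3 -c "from h2 import *
to(.5844,-.1607,.32,102.5)
cap('scene','s3');cap('top','t3')
p=cv2.imread('pics/s3.png')[100:230,160:320];cv2.imwrite('pics/s3c.png',cv2.resize(p,None,fx=4.4,fy=4.4,interpolation=2))"
```

```text
tool_pos: [0.4828, 0.0317, 0.173]
wrist_force: [-0.1, -0.5, 0.5]
tool_pos: [0.4828, 0.0317, 0.1729]
wrist_force: [-1.7, 0.8, 8.6]
width: 0.503
tool_pos: [0.4817, 0.0317, 0.2751]
wrist_force: [0.5, -0.2, -0.7]
width: 0.5
t 6.25 pos [481.7  31.7 275.1] yaw 102.28 tilt [-0.09 -0.  ] F [ 0.5 -0.2 -0.7] w 0.5
rows(25mm) xyz [-8.39  2.37 -1.8 ] rot/4deg [-0.02 -0.   -0.06]
```

View pics/s3c.png

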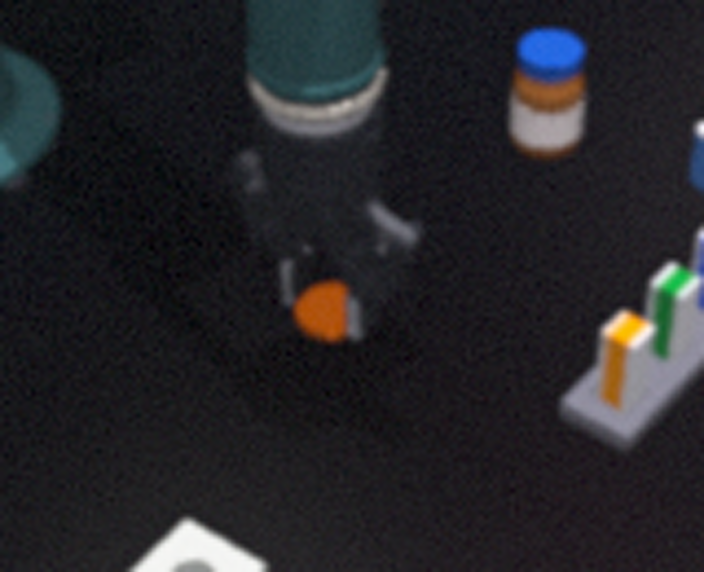

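```bash
cat > disc.py <<'E'
from h2 import *
import sys
tag=sys.argv[1]; s,R=st()
for n in('scene','top'):
    p,d=cap(n,n[0]+tag); h=cv2.cvtColor(p,cv2.COLOR_RGB2HSV); m=cv2.inRange(h,(4,150,50),(17,255,255))
    k,l,ss,c=cv2.connectedComponentsWithStats(m); X=cloud(n,d)
    for i in range(1,k):
        if ss[i][4]<25: continue
        A=X[l==i]; A=A[(A[:,2]>.0)&(A[:,2]<.3)]
        if len(A)<10: continue
        Q=np.c_[A[:,:2],np.ones(len(A))]; z=np.linalg.lstsq(Q-[*A[:,:2].mean(0),0],A[:,2],rcond=None)[0]
        print(n,ss[i],'center med',np.median(A,0).round(4),'bbox mid',((A.max(0)+A.min(0))/2).round(4),'ext',(np.ptp(A,0)*1e3).round(1),'slopes',z[:2].round(3))
E
python3 disc.py 4
```

```text
t 6.35 pos [484.4  31.8 279.1] yaw 102.28 tilt [0.49 0.01] F [1.6 0.5 0.2] w 0.506
scene [277 117  16   8  65] center med [0.3794 0.3442 0.0612] bbox mid [0.3618 0.3851 0.0345] ext [ 55.4 104.7  68.8] slopes [ 0.256 -0.388]
scene [227 163  13  15 145] center med [0.4843 0.0273 0.1123] bbox mid [0.4436 0.069  0.0778] ext [138.4 117.7 155.4] slopes [ 0.713 -0.419]
scene [297 177   5  15  47] center med [0.6096 0.1756 0.0472] bbox mid [0.6087 0.1754 0.0426] ext [12.1  5.7 58.3] slopes [ 0.044 -1.659]
top [139 235  10  19  40] center med [0.3705 0.3407 0.06  ] bbox mid [0.3619 0.3485 0.0565] ext [52.3 27.7 20.1] slopes [ 0.082 -0.051]
```

Run:
```python
from h2 import *
z=np.load('s4.npz');p,d=z['p'],z['d'];h=cv2.cvtColor(p,cv2.COLOR_RGB2HSV); m=cv2.inRange(h,(4,150,50),(17,255,255));M=np.zeros_like(m);M[160:180,225:242]=m[160:180,225:242]
E=cv2.erode(M,np.ones((3,3)));A=cloud('scene',d)[E>0];c=A.mean(0);B=A-c
S=np.linalg.lstsq(np.c_[B[:,:2],np.ones(len(A))],B[:,2],rcond=None)[0];print(len(A),c,S, np.std(B[:,2]))
cs=cv2.findContours(M,cv2.RETR_EXTERNAL,cv2.CHAIN_APPROX_NONE)[0][0][:,0,:]
P=np.array([ray('scene',u,v,c[2]) for u,v in cs]);print(P.min(0),P.max(0)); print(P[:,:2].round(3).tolist())
```

```text
92 [0.48615035 0.0274442  0.11235155] [-9.30538446e-02 -2.08007224e-02  4.43100690e-18] 0.0022111568364158495
[0.46142088 0.00667275 0.11235155] [0.51517721 0.05525725 0.11235155]
[[0.468, 0.052], [0.469, 0.047], [0.467, 0.045], [0.465, 0.043], [0.463, 0.04], [0.461, 0.038], [0.463, 0.033], [0.464, 0.029], [0.467, 0.026], [0.468, 0.021], [0.471, 0.019], [0.473, 0.014], [0.476, 0.011], [0.481, 0.011], [0.484, 0.008], [0.489, 0.008], [0.494, 0.007], [0.499, 0.007], [0.501, 0.009], [0.506, 0.008], [0.508, 0.01], [0.509, 0.012], [0.511, 0.014], [0.513, 0.016], [0.515, 0.018], [0.512, 0.021], [0.511, 0.026], [0.506, 0.026], [0.503, 0.029], [0.5, 0.032], [0.497, 0.034], [0.494, 0.037], [0.491, 0.04], [0.488, 0.042], [0.487, 0.047], [0.483, 0.05], [0.48, 0.053], [0.477, 0.055], [0.475, 0.053], [0.47, 0.054]]
```

```bash
python3 -m creep '[{"slide":[-0.6,0.2,-0.6],"angular":[0,0,0]},{"slide":[-1,0.3,-0.6],"angular":[0,0,0]},{"slide":[-1,0.3,-0.5],"angular":[0,0,0]},{"slide":[-1,0.3,0],"angular":[0,0,0]},{"slide":[-1,0.3,0],"angular":[0,0,0]}]' >/dev/null
python3 -m creep '[{"slide":[-1,0.3,0],"angular":[0,0,0]},{"slide":[-1,0.3,0],"angular":[0,0,0]},{"slide":[-1,0.2,0],"angular":[0,0,0]},{"slide":[-0.6,0.1,0],"angular":[0,0,0]},{"slide":[0,0,0],"angular":[0,0,0]}]'>/dev/null
python3 -c "from h2 import *
to(.5844,-.1607,.28,102.5)"
```

```text
t 7.28 pos [ 582.3 -158.7  315.2] yaw 102.14 tilt [-0.13 -0.  ] F [ 1.5 -1.1  0.3] w 0.503
rows(25mm) xyz [-0.1   0.07  1.41] rot/4deg [-0.03 -0.01 -0.09]
```

```bash
python3 -m creep '[{"slide":[-0.1,0.07,0.6],"angular":[0,0,-0.09]},{"slide":[0,0,0.5],"angular":[0,0,0]},{"slide":[0,0,0.3],"angular":[0,0,0]},{"slide":[0,0,0],"angular":[0,0,0]},{"slide":[0,0,0],"angular":[0,0,0]}]' >/dev/null
python3 disc.py 5; python3 -c "from h2 import *
to(.5844,-.1607,.268,102.5)
p=cv2.imread('pics/s5.png')[170:300,130:290];cv2.imwrite('pics/s5c.png',cv2.resize(p,None,fx=4.4,fy=4.4,interpolation=2))"
```

```text
t 7.7 pos [ 583.4 -157.5  280.8] yaw 102.68 tilt [-0.17  0.06] F [-0.1 -0.2 -0.6] w 0.506
scene [277 117  16   8  67] center med [0.3796 0.3446 0.0607] bbox mid [0.3612 0.3871 0.0359] ext [ 61.4 108.   69.9] slopes [ 0.276 -0.427]
scene [297 177   5  15  47] center med [0.6097 0.1755 0.0452] bbox mid [0.6087 0.1755 0.0436] ext [13.2  5.6 56.5] slopes [-0.259  1.853]
scene [195 218  12  16 153] center med [ 0.5819 -0.1622  0.1145] bbox mid [ 0.5855 -0.1604  0.1244] ext [49.5 33.1 97.8] slopes [0.289 0.079]
top [140 235   9  19  40] center med [0.3709 0.3413 0.0601] bbox mid [0.3617 0.3471 0.0576] ext [52.4 23.6 17.1] slopes [ 0.052 -0.061]
t 7.8 pos [ 584.3 -158.   282.5] yaw 102.68 tilt [ 0.02 -0.  ] F [0.7 0.2 0.6] w 0.506
rows(25mm) xyz [-0.11 -0.02  0.58] rot/4deg [0.   0.   0.04]
```

View pics/s5c.png

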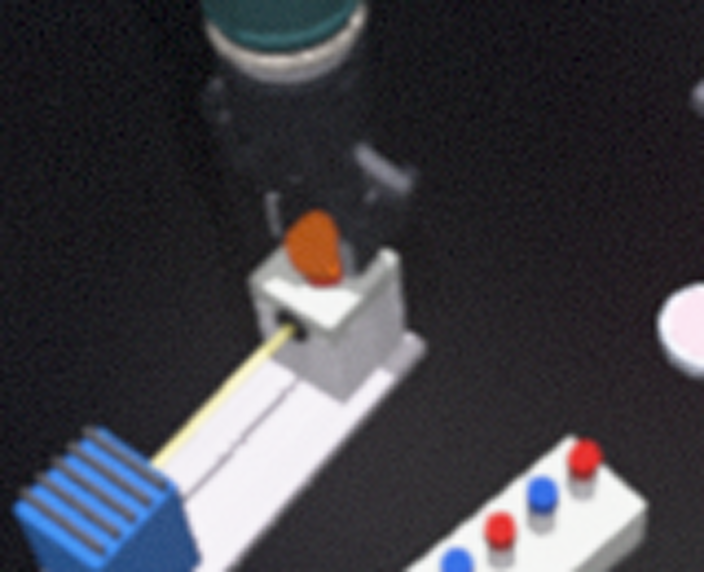

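Run:
```python
from h2 import *
z=np.load('s5.npz');p,d=z['p'],z['d'];h=cv2.cvtColor(p,cv2.COLOR_RGB2HSV);X=cloud('scene',d)
for v in range(214,238):
  print(v,' '.join('%3d/%3d'%(h[v,u,0] if h[v,u,1]>150 else -1,X[v,u,2]*1e3) for u in range(192,212)))
m=cv2.inRange(h,(8,200,50),(17,255,255));M=np.zeros_like(m);M[214:240,190:215]=m[214:240,190:215]
A=X[cv2.erode(M,np.ones((3,3)))>0];c=np.median(A,0)
B=A-c; w=np.abs(B[:,2])<.03;B=B[w];u,s,vt=np.linalg.svd(B-B.mean(0));print(len(B),c,vt[2],s)
```

```text
214  -1/146  -1/147  -1/144  -1/138  -1/138  -1/133  -1/132  -1/  0  -1/183  -1/185  -1/191  -1/189  -1/189  -1/186  -1/180  -1/181  -1/179  -1/178  -1/176  -1/173
215  -1/146  -1/144  -1/140  -1/138  -1/133  -1/130  -1/127  -1/  1  -1/ -2  -1/181  -1/182  -1/184  -1/186  -1/873  -1/180  -1/180  -1/175  -1/177  -1/174  -1/162
216  -1/144  -1/140  -1/137  -1/132  -1/131  -1/126  -1/123  -1/ -1  -1/ -1  -1/179  -1/180  -1/183  -1/183  -1/179  -1/178  -1/178  -1/177  -1/175  -1/  2  -1/158
217  -1/140  -1/136  -1/133  -1/132  -1/126  -1/124  -1/119  -1/  1  -1/  1  -1/ -2  -1/174  -1/177  -1/181  -1/180  -1/174  -1/174  -1/173  -1/  2  -1/158  -1/157
218  -1/134  -1/135  -1/131  -1/129  -1/124  -1/119  -1/116  10/115  10/115  10/113  10/115  10/173  -1/173  -1/177  -1/174  -1/171  -1/171  -1/ -1  -1/159  -1/161
219  -1/130  -1/129  -1/127  -1/125  -1/119  -1/118   9/115  11/116  11/112  12/113  11/115  11/114  10/114  -1/167  -1/173  -1/170  -1/171  -1/158  -1/160  -1/160
220  -1/127  -1/126  -1/124  -1/119  -1/114  11/116  11/116  12/116  12/112  11/115  11/115  12/114  11/115   9/161 
[... 2249 characters left out ...]
-1/ 78  -1/ 78  -1/ 76   1/ 78  -1/ 75  -1/ 77  -1/ 97  -1/ 96  -1/ 95  -1/ 94  -1/ 92  -1/ 93
235  -1/ 95  -1/ 96  -1/ 94  -1/ 94  -1/ 95  -1/ 95  -1/ 94  -1/ 94  -1/ 93  -1/ 92  -1/ 93  -1/ 93  -1/ 95  -1/ 95  -1/ 96  -1/ 96  -1/ 95  -1/ 93  -1/ 94  -1/ 94
236  -1/ 93  -1/ 94  -1/ 94  -1/ 96  -1/ 95  -1/ 94  -1/ 96  -1/ 95  -1/ 95  -1/ 92  -1/ 95  -1/ 96  -1/ 94  -1/ 93  -1/ 95  -1/ 99  -1/ 92  -1/ 94  -1/ 94  -1/ 93
237  -1/ 92  -1/ 95  -1/ 94  -1/ 93  -1/ 94  -1/ 94  -1/ 96  -1/ 93  -1/ 96  -1/ 95  -1/ 94  -1/ 94  -1/ 92  -1/ 96  -1/ 92  -1/ 95  -1/ 95  -1/ 93  -1/ 94  -1/ 93
68 [ 0.5821197  -0.16277709  0.1144693 ] [-0.0150833  -0.04754294 -0.99875531] [0.0774813  0.03847089 0.01027246]
```

```bash
python3 -m creep '[{"slide":[-0.11,-0.02,0.3],"angular":[0,0,0]},{"slide":[0,0,0.14],"angular":[0,0,0]},{"slide":[0,0,0],"angular":[0,0,0]},{"slide":[0,0,0],"angular":[0,0,0]}]' | grep -E "force|pos"
python3 -m creep '[{"slide":[0,0,0.06],"angular":[0,0,0]},{"slide":[0,0,0],"angular":[0,0,0]}]' | grep -E "force|pos"
python3 -m creep '[{"slide":[0,0,0.06],"angular":[0,0,0]},{"slide":[0,0,0],"angular":[0,0,0]}]' | grep -E "force|pos"
```

```text
tool_pos: [0.5842, -0.1612, 0.2709]
wrist_force: [-0.7, -0.5, 0.2]
tool_pos: [0.5844, -0.1613, 0.2696]
wrist_force: [0.5, 0.4, -0.3]
tool_pos: [0.5844, -0.1613, 0.2681]
wrist_force: [0.3, -0.6, 0.1]
```

```bash
python3 -m creep '[{"slide":[0,0,0.04],"angular":[0,0,0]},{"slide":[0,0,0],"angular":[0,0,0]}]' | grep -E "force|pos"
python3 -m creep '[{"slide":[0,0,0.04],"angular":[0,0,0]},{"slide":[0,0,0],"angular":[0,0,0]}]' | grep -E "force|pos"
```

```text
tool_pos: [0.5845, -0.1612, 0.2681]
wrist_force: [-2.4, -0.1, 3.5]
tool_pos: [0.5845, -0.1613, 0.268]
wrist_force: [-4.6, 1.4, 10.1]
```

Contact at the expected height. I'll release and lift.

```bash
python3 -m creep '[{"slide":[0,0,-0.04],"angular":[0,0,0]},{"slide":[0,0,0],"angular":[0,0,0]},{"slide":[0,0,0],"angular":[0,0,0]},{"slide":[0,0,0],"angular":[0,0,0]}]' -0.4 30| grep -E "force|pos|width"
python3 -m creep '[{"slide":[0,0,-0.4],"angular":[0,0,0]},{"slide":[0,0,-0.8],"angular":[0,0,0]},{"slide":[0,0,-1],"angular":[0,0,0]},{"slide":[0,0,-1],"angular":[0,0,0]},{"slide":[1,0,-0.4],"angular":[0,0,0]}]' | grep -E "force|pos|width"
python3 -m creep '[{"slide":[1,0,0],"angular":[0,0,0]},{"slide":[1,0,0],"angular":[0,0,0]},{"slide":[1,0,0],"angular":[0,0,0]},{"slide":[1,0,0],"angular":[0,0,0]},{"slide":[1,0,0],"angular":[0,0,0]}]' -1 | grep -E "force|pos|width"
python3 disc.py 6; python3 -c "from h2 import *
to(.587,.305,.29,98.9)
p=cv2.imread('pics/s6.png')[170:300,130:290];cv2.imwrite('pics/s6c.png',cv2.resize(p,None,fx=4.4,fy=4.4,interpolation=2))
p=cv2.imread('pics/t6.png');cv2.imwrite('pics/t6c.png',p)"
```

```text
tool_pos: [0.5843, -0.1612, 0.2668]
wrist_force: [-0.7, -0.4, -0.3]
width: 0.7
tool_pos: [0.5808, -0.1396, 0.3621]
wrist_force: [1.5, 0.2, 0.4]
width: 0.7
tool_pos: [0.5512, -0.0138, 0.3579]
wrist_force: [0.6, 0.1, 0.1]
width: 1.0
t 9.97 pos [551.2 -13.8 357.9] yaw 102.62 tilt [0.04 0.  ] F [0.6 0.1 0.1] w 1.0
scene [277 117  16   8  67] center med [0.3781 0.3451 0.0613] bbox mid [0.3613 0.3866 0.0357] ext [ 57.5 104.5  65.2] slopes [ 0.287 -0.415]
scene [297 177   5  15  48] center med [0.6093 0.1753 0.0481] bbox mid [0.6089 0.1753 0.0449] ext [12.9  5.5 56.2] slopes [ 0.173 -3.266]
scene [195 223  17  14 186] center med [ 0.5884 -0.1603  0.1016] bbox mid [ 0.587  -0.1592  0.1002] ext [40.  41.1  9.4] slopes [-0.013  0.006]
top [316 160  15  15 142] center med [ 0.5853 -0.161   0.1018] bbox mid [ 0.5841 -0.1607  0.1012] ext [40.2 39.9 13.7] slopes [-0.011 -0.032]
top [141 235   8  19  37] center med [0.3707 0.3409 0.0607] bbox mid [0.3619 0.3454 0.0584] ext [52.1 21.3 17.5] slopes [ 0.05 -0.01]
t 10.07 pos [550.8 -12.2 357.7] yaw 102.82 tilt [-0.01  0.07] F [ 0.8 -0.7  0.1] w 0.998
rows(25mm) xyz [12.05  4.23  2.72] rot/4deg [ 0.   -0.02  0.98]
```

View pics/s6c.png

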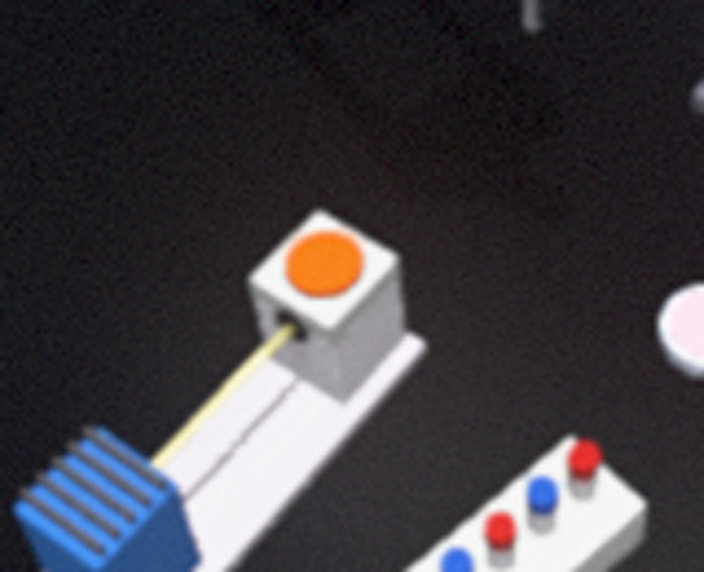

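View pics/t6c.png

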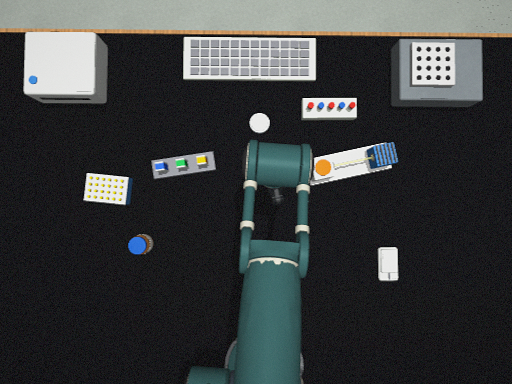

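```bash
python3 -m creep '[{"slide":[0.7,0.2,0],"angular":[0,0,0.3]},{"slide":[1,0.3,0.2],"angular":[0,0,0.3]},{"slide":[1,0.3,0.2],"angular":[0,0,0.3]},{"slide":[1,0.4,0.2],"angular":[0,0,0]},{"slide":[1,0.4,0.2],"angular":[0,0,0]}]' >/dev/null
python3 -m creep '[{"slide":[1,0.4,0.3],"angular":[0,0,0]},{"slide":[1,0.4,0.3],"angular":[0,0,0]},{"slide":[1,0.4,0.3],"angular":[0,0,0]},{"slide":[1,0.4,0.3],"angular":[0,0,0]},{"slide":[1,0.4,0.3],"angular":[0,0,0]}]'>/dev/null
python3 -m creep '[{"slide":[1,0.2,0],"angular":[0,0,0]},{"slide":[0.8,0.1,0],"angular":[0,0,0]},{"slide":[0.2,0,0],"angular":[0,0,0]},{"slide":[0,0,0],"angular":[0,0,0]},{"slide":[0,0,0],"angular":[0,0,0]}]'>/dev/null
python3 -c "from h2 import *
to(.5867,.3051,.27,99.2)"
```

```text
t 11.32 pos [599.4 289.  299.8] yaw 99.07 tilt [ 0.   -0.05] F [-0.3 -0.4 -0.1] w 1.001
rows(25mm) xyz [ 0.72 -0.4   1.19] rot/4deg [-0.    0.01 -0.03]
```

```bash
python3 -m creep '[{"slide":[0.5,-0.3,0.3],"angular":[0,0,-0.03]},{"slide":[0.22,-0.1,0.5],"angular":[0,0,0]},{"slide":[0,0,0.4],"angular":[0,0,0]},{"slide":[0,0,0],"angular":[0,0,0]},{"slide":[0,0,0],"angular":[0,0,0]}]' >/dev/null
python3 -c "from h2 import *
to(.5867,.3051,.201,99.2)
cap('scene','s7');cap('top','t7')
p=cv2.imread('pics/s7.png')[70:210,260:400];cv2.imwrite('pics/s7c.png',cv2.resize(p,None,fx=4.1,fy=4.1,interpolation=2))"
```

```text
t 11.73 pos [585.6 305.1 267.6] yaw 99.16 tilt [-0.18 -0.1 ] F [ 1.3 -0.4 -0.5] w 1.002
rows(25mm) xyz [-0.    0.05  2.67] rot/4deg [-0.05  0.02 -0.01]
```

View pics/s7c.png

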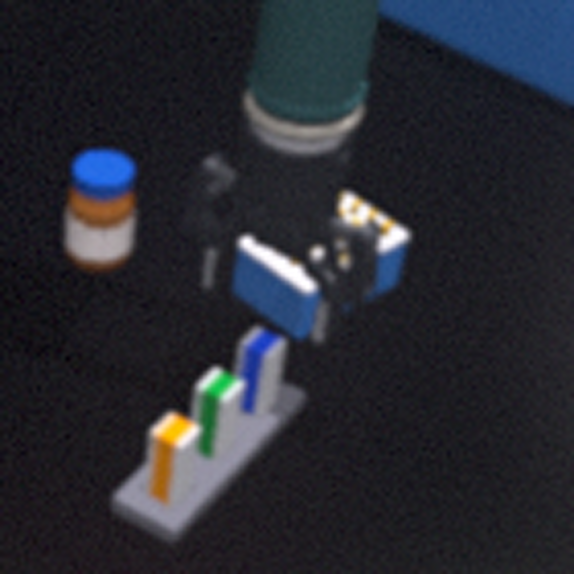

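```bash
python3 -m creep '[{"slide":[0,0.03,0.6],"angular":[0,0,0]},{"slide":[0,0,0.8],"angular":[0,0,0]},{"slide":[0,0,0.8],"angular":[0,0,0]},{"slide":[0,0,0.5],"angular":[0,0,0]},{"slide":[0,0,0],"angular":[0,0,0]}]'| grep -E "force|pos|width"
python3 -m creep '[{"slide":[0,0,0],"angular":[0,0,0]},{"slide":[0,0,0],"angular":[0,0,0]},{"slide":[0,0,0],"angular":[0,0,0]},{"slide":[0,0,0],"angular":[0,0,0]},{"slide":[0,0,0],"angular":[0,0,0]}]' 0.1 25 | grep -E "force|pos|width"
python3 -c "from h2 import *
to(.5867,.3051,.201,99.2)
cap('scene','s8');cap('top','t8')
p=cv2.imread('pics/s8.png')[70:210,260:400];cv2.imwrite('pics/s8c.png',cv2.resize(p,None,fx=4.1,fy=4.1,interpolation=2))"
```

```text
tool_pos: [0.5855, 0.3049, 0.1979]
wrist_force: [-0.9, -0.9, 0.4]
width: 1.001
tool_pos: [0.5877, 0.3062, 0.2035]
wrist_force: [0.2, 0.4, -0.7]
width: 0.449
t 12.67 pos [587.7 306.2 203.5] yaw 99.16 tilt [0.11 0.05] F [ 0.2  0.4 -0.7] w 0.449
rows(25mm) xyz [-0.04 -0.05  0.1 ] rot/4deg [ 0.03 -0.01 -0.01]
```

View pics/s8c.png

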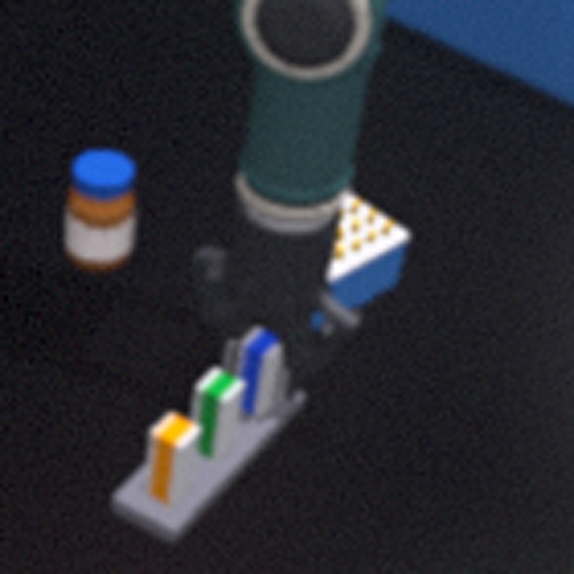

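```bash
python3 -m creep '[{"slide":[-0.04,-0.04,0.08],"angular":[0,0,0]},{"slide":[0,0,0],"angular":[0,0,0]},{"slide":[0,0,0],"angular":[0,0,0]}]'| grep -E "force|pos|width"
python3 -m creep '[{"slide":[0,0,0],"angular":[0,0,0]},{"slide":[0,0,0],"angular":[0,0,0]},{"slide":[0,0,0],"angular":[0,0,0]},{"slide":[0,0,0],"angular":[0,0,0]},{"slide":[0,0,0],"angular":[0,0,0]}]' 1 40 | grep -E "force|pos|width"
```

```text
tool_pos: [0.5861, 0.3046, 0.1999]
wrist_force: [0.0, -0.0, 0.3]
width: 0.447
tool_pos: [0.5864, 0.3048, 0.2002]
wrist_force: [0.2, -0.8, -0.5]
width: 0.293
```

```bash
python3 -m creep '[{"slide":[0,0,-0.2],"angular":[0,0,0]},{"slide":[0,0,-0.4],"angular":[0,0,0]},{"slide":[0,0,-0.7],"angular":[0,0,0]},{"slide":[0,0,-0.9],"angular":[0,0,0]},{"slide":[0,0,-0.9],"angular":[0,0,0]}]'| grep -E "force|pos|width"
python3 -m creep '[{"slide":[0,0,-0.9],"angular":[0,0,0]},{"slide":[0,0,-0.7],"angular":[0,0,0]},{"slide":[0,0,-0.3],"angular":[0,0,0]},{"slide":[0,0,0],"angular":[0,0,0]},{"slide":[0,0,0],"angular":[0,0,0]}]' | grep -E "force|pos|width"
python3 -c "from h2 import *
to(.6037,-.2473,.325,102.5)
cap('scene','s9');cap('top','t9')
p=cv2.imread('pics/s9.png')[70:210,260:400];cv2.imwrite('pics/s9c.png',cv2.resize(p,None,fx=4.1,fy=4.1,interpolation=2))"
```

```text
tool_pos: [0.5859, 0.3046, 0.2785]
wrist_force: [0.5, 0.9, -1.0]
width: 0.29
tool_pos: [0.5862, 0.3047, 0.3255]
wrist_force: [-0.5, -1.1, -2.8]
width: 0.29
t 14.27 pos [586.2 304.7 325.5] yaw 99.16 tilt [0.03 0.01] F [-0.5 -1.1 -2.8] w 0.29
rows(25mm) xyz [-2.191e+01 -2.820e+00  2.000e-02] rot/4deg [ 0.01 -0.   -0.83]
```

View pics/s9c.png

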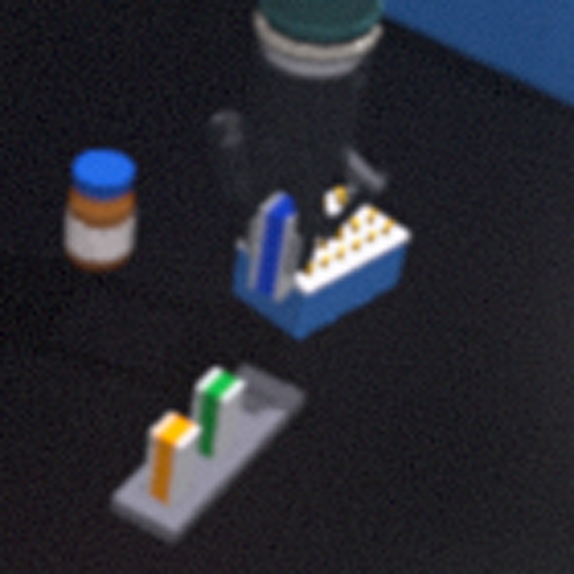

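```bash
python3 -m creep '[{"slide":[-0.4,-0.1,0],"angular":[0,0,-0.2]},{"slide":[-0.7,-0.1,0],"angular":[0,0,-0.3]},{"slide":[-1,-0.1,0],"angular":[0,0,-0.3]},{"slide":[-1,-0.1,0],"angular":[0,0,0]},{"slide":[-1,-0.1,0],"angular":[0,0,0]}]'| grep -E "force|pos|width"
python3 -m creep '[{"slide":[-1,-0.1,0],"angular":[0,0,0]},{"slide":[-1,-0.1,0],"angular":[0,0,0]},{"slide":[-1,-0.1,0],"angular":[0,0,0]},{"slide":[-1,-0.1,0],"angular":[0,0,0]},{"slide":[-1,-0.1,0],"angular":[0,0,0]}]'| grep -E "force|pos|width"
python3 -m creep '[{"slide":[-1,-0.1,0],"angular":[0,0,0]},{"slide":[-1,-0.1,0],"angular":[0,0,0]},{"slide":[-1,-0.1,0],"angular":[0,0,0]},{"slide":[-1,-0.1,0],"angular":[0,0,0]},{"slide":[-1,-0.1,0],"angular":[0,0,0]}]'| grep -E "force|pos|width"
python3 -c "from h2 import *
to(.6037,-.2473,.325,102.5)"
```

```text
tool_pos: [0.5934, 0.201, 0.3229]
wrist_force: [0.1, 0.2, -1.6]
width: 0.285
tool_pos: [0.6081, 0.0759, 0.323]
wrist_force: [0.3, -0.1, -1.0]
width: 0.289
tool_pos: [0.6226, -0.0488, 0.323]
wrist_force: [-0.1, 0.2, -0.5]
width: 0.289
t 15.62 pos [622.6 -48.8 323. ] yaw 102.36 tilt [-0.21  0.03] F [-0.1  0.2 -0.5] w 0.289
rows(25mm) xyz [-7.59 -2.44 -0.08] rot/4deg [-0.05 -0.02 -0.03]
```

```bash
python3 -m creep '[{"slide":[-1,-0.3,0],"angular":[0,0,0]},{"slide":[-1,-0.3,0],"angular":[0,0,0]},{"slide":[-1,-0.3,0],"angular":[0,0,0]},{"slide":[-1,-0.3,0],"angular":[0,0,0]},{"slide":[-1,-0.4,0],"angular":[0,0,0]}]'| grep -E "force|pos|width"
python3 -m creep '[{"slide":[-1,-0.4,0],"angular":[0,0,0]},{"slide":[-0.8,-0.3,0],"angular":[0,0,0]},{"slide":[-0.4,-0.1,0],"angular":[0,0,0]},{"slide":[0,0,0],"angular":[0,0,0]},{"slide":[0,0,0],"angular":[0,0,0]}]'| grep -E "force|pos|width"
python3 -c "from h2 import *
to(.6037,-.2473,.2342,102.5)
cap('scene','s10');cap('top','t10')
p=cv2.imread('pics/s10.png')[170:330,110:270];cv2.imwrite('pics/s10c.png',cv2.resize(p,None,fx=3.6,fy=3.6,interpolation=2))"
```

```text
tool_pos: [0.6104, -0.1793, 0.323]
wrist_force: [-0.6, 0.4, -1.6]
width: 0.287
tool_pos: [0.603, -0.2361, 0.3239]
wrist_force: [-0.4, 0.2, -1.5]
width: 0.286
t 16.45 pos [ 603.  -236.1  323.9] yaw 102.29 tilt [-0.1  0.1] F [-0.4  0.2 -1.5] w 0.286
rows(25mm) xyz [-0.45 -0.06  3.59] rot/4deg [-0.02 -0.03 -0.05]
```

View pics/s10c.png

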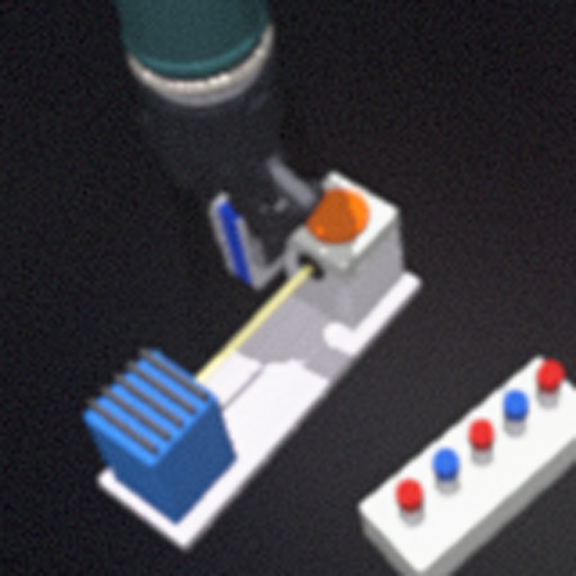

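```bash
python3 -m creep '[{"slide":[-0.4,-0.04,0],"angular":[0,0,-0.05]},{"slide":[0,0,0.2],"angular":[0,0,0]},{"slide":[0,0,0.5],"angular":[0,0,0]},{"slide":[0,0,0.7],"angular":[0,0,0]},{"slide":[0,0,0.7],"angular":[0,0,0]}]'| grep -E "force|pos|width"
python3 -m creep '[{"slide":[0,0,0.7],"angular":[0,0,0]},{"slide":[0,0,0.5],"angular":[0,0,0]},{"slide":[0,0,0.2],"angular":[0,0,0]},{"slide":[0,0,0],"angular":[0,0,0]},{"slide":[0,0,0],"angular":[0,0,0]}]'| grep -E "force|pos|width"
python3 -c "from h2 import *
to(.6037,-.2473,.2342,102.5)"
```

```text
tool_pos: [0.6045, -0.2459, 0.2718]
wrist_force: [0.2, -0.8, -1.4]
width: 0.29
tool_pos: [0.6046, -0.2462, 0.2376]
wrist_force: [0.2, 0.2, -1.2]
width: 0.287
t 17.38 pos [ 604.6 -246.2  237.6] yaw 102.57 tilt [-0.01  0.01] F [ 0.2  0.2 -1.2] w 0.287
rows(25mm) xyz [-0.04 -0.04  0.13] rot/4deg [-0.   -0.    0.02]
```

```bash
python3 -m creep '[{"slide":[-0.04,-0.04,0.13],"angular":[0,0,0]},{"slide":[0,0,0],"angular":[0,0,0]},{"slide":[0,0,0],"angular":[0,0,0]},{"slide":[0,0,0],"angular":[0,0,0]},{"slide":[0,0,0],"angular":[0,0,0]}]'| grep -E "force|pos|width"
python3 - <<'E'
from h2 import *
to(.6037,-.2473,.2342,102.5)
p,d=cap('scene','s11');cap('top','t11')
q=cv2.imread('pics/s11.png')[190:310,120:240];cv2.imwrite('pics/s11c.png',cv2.resize(q,None,fx=4.8,fy=4.8,interpolation=2));cv2.imwrite('pics/t11c.png',cv2.resize(cv2.imread('pics/t11.png')[110:230,280:420],None,fx=4.8,fy=4.8,interpolation=2))
h=cv2.cvtColor(p,cv2.COLOR_RGB2HSV);m=cv2.inRange(h,(112,150,60),(125,255,255));k,l,ss,c=cv2.connectedComponentsWithStats(m);X=cloud('scene',d)
for i in range(1,k):
  if ss[i][4]>15: A=X[l==i];print(ss[i],np.median(A,0).round(4),A.min(0).round(3),A.max(0).round(3))
# predicted cell corners in scene
a=np.radians(12.5);ex=np.array([np.cos(a),np.sin(a),0]);ey=np.array([-np.sin(a),np.cos(a),0]);C=np.array([.6037,-.2473,.075])
for sx in(-1,1):
  for sy in(-1,1):
    for sz in(-1,1): print(sx,sy,sz,((proj('scene',C+ex*.0125*sx+ey*.0125*sy+np.array([0,0,.035*sz]))-[120,190]+.5)*4.8).round(0))
E
```

```text
tool_pos: [0.6038, -0.2476, 0.235]
wrist_force: [-0.1, 0.1, -1.5]
width: 0.286
t 17.8 pos [ 603.8 -247.6  235. ] yaw 102.56 tilt [ 0.05 -0.02] F [-0.1  0.1 -1.5] w 0.286
rows(25mm) xyz [ 0.01 -0.    0.03] rot/4deg [0.01 0.01 0.01]
[174 253   4   9  24] [ 0.6094 -0.2583  0.1062] [ 0.602 -0.261  0.084] [ 0.623 -0.256  0.133]
-1 -1 -1 [265. 377.]
-1 -1 1 [243. 302.]
-1 1 -1 [298. 344.]
-1 1 1 [278. 267.]
1 -1 -1 [301. 402.]
1 -1 1 [281. 327.]
1 1 -1 [333. 367.]
1 1 1 [315. 291.]
```

View pics/s11c.png

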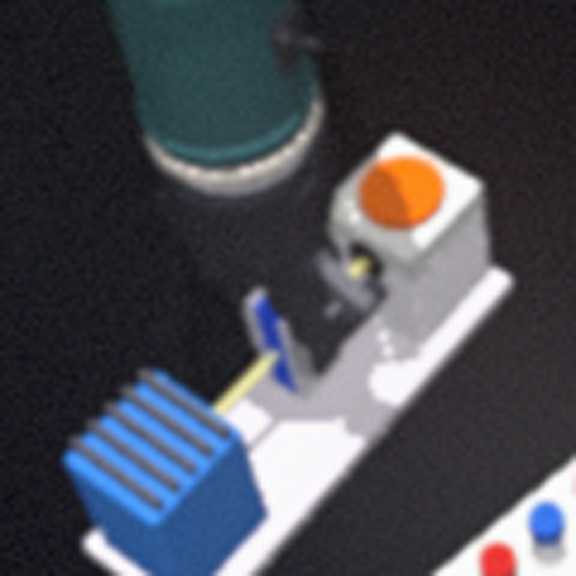

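View pics/t11c.png

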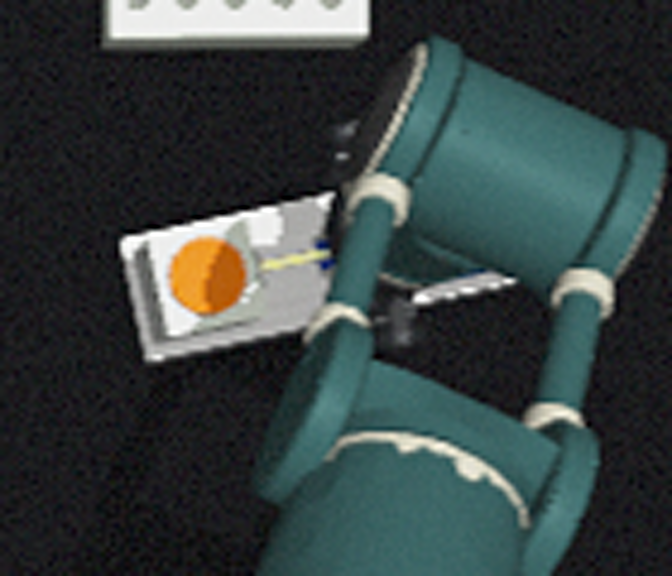

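Run:
```python
from h2 import *
z=np.load('s11.npz');p,d=z['p'],z['d'];h=cv2.cvtColor(p,cv2.COLOR_RGB2HSV);X=cloud('scene',d)
a=np.radians(12.5);ex=np.array([np.cos(a),np.sin(a),0]);ey=np.array([-np.sin(a),np.cos(a),0]);C=np.array([.6037,-.2473,.0])
L=(X-C)*1e3; lx=L@ex; ly=L@ey
for v in range(247,276): print(v,' '.join('%s%3d,%3d,%3d'%('B' if 105<h[v,u,0]<126 and h[v,u,1]>110 else ' ',np.clip(lx[v,u],-99,99),np.clip(ly[v,u],-99,99),np.clip(L[v,u,2],-9,300)) for u in range(169,187)))
```

```text
247   -9,-13,136  -11, -9,129   -9, -7,128    9,-18,157   15,-19,164   17,-18,164   20,-18,166   19,-15,162   21,-13,161   19, -9,154   25,-11,162   27,-10,162   31,-10,167   35,-11,170   37,-10,171   40, -9,172   42, -8,173   41, -5,168
248   -9,-13,132  -10,-11,128  -13, -6,120   99,-99,300   12,-18,156   17,-19,162   20,-18,162   20,-16,160   20,-14,158   21,-11,155   21, -9,153   24, -8,154   29, -9,159   34,-10,165   37,-10,167   40,-10,169   41, -8,169   44, -7,169
249  -12,-12,124  -11,-11,123  -12, -7,117  -14, -3,112  -14, -1,108   16,-19,156   19,-19,159   19,-16,156   19,-14,153   22,-13,154   22,-10,151   25,-10,154   28,-10,156   31, -9,157   35,-10,162   37, -8,161   40, -8,163   23,  7,130
250  -14,-12,118  -10,-12,121  -10, -9,117  -14, -4,108  -10, -4,111   11,-16,145   15,-16,149   20,-17,154   22,-16,153   21,-13,149   20, -9,144   23, -9,147   28,-10,152   30, -9,153   32, -8,153   21,  2,129   24,  3,131   24,  5,129
251  -17,-10,109  -13,-11,113  -12, -9,111  -11, -7,109   -8, -6,111   -7, -4,110   12,-15,140   16,-15,143   22,-17,151   22,-14,148   21,-11,143  
[... 5101 characters left out ...]
 11  -29,-19,  9  -27,-17,  9  -23,-17, 13  -21,-15, 12  -17,-15, 14  -17,-12, 12  -14,-11, 13  -14, -8, 10  -11, -8, 11   -9, -6, 10   -6, -5, 13   -5, -3, 11   -2, -2, 12    0, -1, 13    1,  0, 12    3,  2, 11    3,  4,  8
274  -27,-23, 12  -25,-22, 13  -23,-20, 13  -20,-19, 13  -19,-17, 12  -17,-16, 12  -15,-14, 12  -14,-12,  9   -9,-12, 14   -9,-10, 11   -7, -8, 12   -5, -6, 10   -2, -6, 12   -2, -2,  7    1, -2, 11    3, -1, 12    6,  0, 13    8,  0, 13
275  -26,-25, 10  -23,-24, 13  -22,-22, 11  -21,-19,  8  -18,-19, 10  -14,-18, 13  -12,-17, 13  -10,-15, 13   -9,-13, 10   -5,-13, 14   -5,-10, 10   -3, -9, 11   -1, -7, 11    1, -6, 12    2, -4, 10    5, -3, 11    7, -2, 12    9,  0, 11
```

```bash
python3 -m creep '[{"slide":[0,0,0],"angular":[0,0,0]},{"slide":[0,0,0],"angular":[0,0,0]},{"slide":[0,0,0],"angular":[0,0,0]}]'| grep -E "force|pos|width"
python3 - <<'E'
from h2 import *
s,R=st();print(np.abs(s['joint_vel']).max()); order.finish_job()
E
```

```text
tool_pos: [0.6036, -0.2475, 0.2344]
wrist_force: [0.1, 1.0, -1.5]
width: 0.288
t 18.15 pos [ 603.6 -247.5  234.4] yaw 102.56 tilt [-0.  0.] F [ 0.1  1.  -1.5] w 0.288
0.00220204944727752
the job is handed in; nothing more can be done
```

The orange disc is lying flat over the detector's hole, released, and the arm is holding the blue cell still in the light beam. I handed the job in at 18.15 s of robot time.

- **Disc:** Both cameras, checked after release, put the centre of the disc's top within about 3 mm of the measured hole centre. Its top is about 102 mm above the bench. The disc overlaps the hole by 9.5 mm all round, so the hole is fully covered.
- **Blue cell:** I gripped it only across its frosted faces; the pads closed to about 25 mm, the cell's width. In the beam, the depth picture shows its clear face square to the beam and within about 0.5 mm of midway. The cell spans about 40 to 110 mm in height, so the beam at 75 mm passes through its middle. At hand-in the tool had no measurable tilt and the joints were still.
- **Forces:** The highest wrist force I read was about 23 N. That came from pressing the fingertips lightly on the bench to find the grasp height for the disc.
- **Green and amber cells:** They were still in the rack when I lifted the blue one. I did not take a separate final check of the bystander objects.
- **Checks that disagreed:** The pads read about 42.5 mm on the 46 mm disc. A first look at the lifted disc also suggested it was tilted, but the depth picture above the detector showed it flat.

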